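# Level the laboratory balance by its two foot screws

## Task

The balance on the lab bench is out of level. Turn its blue and its orange foot screw, one after the other, until the bubble in the blue vial and the bubble in the orange vial each lie between the two black lines, then let go.

Things in the scene. Friction and masses are not known exactly. Their poses are not given: they have to be found in the camera images.
- level (a point): Centre of the blue-framed level vial on the white balance, 59 mm above the bench; axes: the balance's own (x away from the robot at yaw 0, y left, z up). The orange-framed vial's centre is at y = +70 mm here. Blue vial runs along x, orange along y; each 94 x 30 mm, lines 40 mm apart. The fixed balance is 240 (x) by 300 (y) mm, 50 mm high; its middle is at x = +60 mm; pan 61 mm high.
- blue_bubble (a point): Centre of the bubble in the blue vial: white, 18 mm long, on a yellow-green face; 13 to 26 mm off the vial's centre at first. It is centred when it lies at x = 0 of level. Turning the blue screw clockwise (from above) moves it along -x of level, counter-clockwise along +x, 20 mm per rad; only that screw moves it, and it stays when the screw is left.
- orange_bubble (a point): Centre of the same kind of bubble in the orange vial, which runs left to right; 13 to 26 mm off at first. It is centred at y = +70 mm of level. Turning the orange screw clockwise (from above) moves it along +y of level, counter-clockwise along -y, 20 mm per rad. The balance tilts by 0.015 rad per rad of either screw.
- blue_grip (a point): Point to grip on the axis of the blue foot screw at the balance's near right corner, 85 mm above the bench. Head: an upright bar 42 mm long, 16 mm thick, from 22 mm below to 10 mm above this point, on a 42 mm disc; white line on top. x lies along the bar and turns with it, z up. Stiff (0.1 N m), stays where left; needs at most 1.3 rad; end stops 1.7 rad either side of level.
- orange_grip (a point): The same point on the orange foot screw at the balance's far left corner: same size, height, axes and stiffness as the blue one. The far right foot has only a flat black cap and does not adjust.

How it is judged:
At the end, for the whole second after the job is handed in: The blue vial's bubble and the orange vial's bubble each lie with their centre within 10 mm of their vial's centre, so that each bubble is between its two black lines, and they stay there with the screws released (x of blue_bubble in the frame of level between -0.01 and 0.01 m and y of orange_bubble in the frame of level between 0.06 and 0.08 m); the robot touches nothing.
It also fails if it takes over 48 s, if anything falls off the work surface, if the arm or the gripper's body presses on something with over 40 N, if the wrist force passes 120 N, or if a joint passes its speed limit or range.

## Robot

A 7-joint arm with a two-finger parallel gripper is mounted at the origin on the work surface. World frame = base frame: x ahead of the robot, y to its left, z up, the work surface at z = 0. Lengths are in m, angles in rad, forces in N, time in s.
With the tool pointing down it reaches from about 0.425 to 0.875 m from the base axis. Payload 4.7 kg.
Tool frame: the origin (TCP) lies midway between the tips of the shut fingers; the grasp point (between the pads) lies 19 mm behind it; x points along the fingers, z is the direction in which the jaws open and shut, and the axes are right-handed (so a half turn about x gives the same grasp; the last joint's range is limited). The gripper opens to 87 mm and grips with 3 to 60 N. Pads are 19 mm wide; open, the fingers measure 117 mm over their backs; the gripper's body (75 mm by 190 mm) begins 51 mm behind the grasp point.
Start: joints at [1.316, 0.321, -0.07, 1.45, 0.023, 1.371, -0.057], TCP at [0.173, -0.627, 0.223] pointing down, gripper open.
Joint ranges: [-2.86, 2.86], [-0.3, 2.09], [-1.38, 1.24], [0.06, 2.45], [-1.56, 4.7], [0.09, 2.05], [-2.69, 2.69]. Speed limits (rad/s): [2.57, 2.57, 3.14, 3.14, 3.14, 3.14, 3.14].

## Interface

Orientations are given as a unit quaternion [x, y, z, w].
In Python, from workcell import get_obs, camera, calibration, hand_in gives the robot as it stands. The module is installed in compiled form; this text tells all that it offers.
- The arm moves only by the tool step_arm, never from a script. Its argument "motion" is a list that holds one entry, the list of rows, each a list of 7 numbers: the turn, a rotation vector about the tool's x, y, z in rad, then the shift along the tool's x, y, z in mm, then the opening, from 0 (shut) to 1 (fully open). In form: [[[wx, wy, wz, tx, ty, tz, gripper], ...]]. A call has 1 to 5 rows; each row shifts and turns the commanded pose from where the row before left it, along the tool's axes as they then stand; what a row does not reach is not made up. A row lasts 1/8 s, in which the tool goes at most 62.5 mm and 10.7 degrees, less where a joint would pass 70% of its speed; a pose out of reach is approached as far as the arm can. A call is refused whole if a number of a shift passes 62.5 or a number of a turn 0.188, either way. A call with a gripper value outside its range is refused whole. The fingers move at their own pace and stop on an object; "grip_force" is the grip in N (left out, the last holds). Time passes only in rows, so rows that do not move let the fingers close. It gives the time, the measured TCP pose, the force and the opening at its end, in the units of the state.
- get_obs(): the state, without advancing time (a new reading comes with each control period).
- camera(name): name is "scene" or "top"; returns (picture, depth): 400x640x3 uint8, blue, green, red; 400x640 float32, m along the optical axis (not along the pixel's ray), 0 where there is no reading.
- calibration(name): a dict with "K" (3x3 intrinsics, pixels), "dist_coeffs" ([k1, k2, p1, p2, k3] as OpenCV has them; the pictures are not rectified), "eye" and "attitude" of the camera in the world. Camera axes: x right, y up, looking along -z (the intrinsics and any distortion apply to the point x, -y, -z); pixel columns grow to the right and rows downward; lengths in m; the calibration is good to about 2 mm. A picture is of the moment at which its call begins. calibration takes no time and is no camera call.
- hand_in(): hands the job in, once; it reports no verdict.
The state is a dict: "clock": time; "joint_positions": joint angles; "qd": joint speeds; "tau": joint torques, N m; "position": TCP position; "tool_rot": TCP orientation; "wrist_force": force on the tool from outside, world axes, zero at the start; "ft_torque": the same for the moment, N m; "opening": finger opening in m.
Only numpy, scipy, OpenCV 4.12 (cv2) and the standard library are available. Lean on these libraries where they do the work, as an engineer would, in place of code of your own. Each camera call takes 0.05 s, during which the arm holds its last target. There are 200 camera calls.

## Working session

There is one attempt and no reset: what is moved stays moved. The work goes in short steps, Python scripts to look and compute and a tool call to move; the robot and the scene stay as the last step left them, time stands still between calls to the robot, and variables do not carry over. Pictures are saved under pics/ and viewed, about 8 in all and at most 12, crops included, and the job is handed in when it is done.

Besides the shell and the picture viewer there is one more tool, called in YAML: its name, and indented under it one key for each argument. step_arm: Moves the arm, as the interface text tells. Its arguments: {"type":"object","properties":{"motion":{"type":"array"},"grip_force":{"type":"number"}},"required":["motion"]}

```bash
mkdir -p pics; ls
python3 - <<'E'
from workcell import *
import cv2,numpy as np
print(get_obs())
for n in ("scene","top"):
    p,d=camera(n); print(n,calibration(n)); cv2.imwrite(f"pics/{n}0.png",p); np.save(f"pics/{n}0.npy",d)
E
```

```text
pics
{'clock': 0.0, 'joint_positions': array([ 1.31613038,  0.32181401, -0.07009263,  1.45169808,  0.02258562,
        1.37079053, -0.05693114]), 'qd': array([ 0.00026373, -0.00136533, -0.00264202,  0.00282911,  0.00110426,
       -0.00127474, -0.00106354]), 'tau': array([ 1.30228658e-03, -4.91284776e+01, -4.02877852e-01, -3.12528348e+01,
       -6.35669776e-02,  4.37085377e-02,  1.92159578e-04]), 'position': array([ 0.17241383, -0.62613195,  0.22145582]), 'tool_rot': array([ 0.42888946,  0.56304034, -0.4281129 ,  0.56192416]), 'wrist_force': array([-0.35268301,  0.34523082,  0.29597921]), 'ft_torque': array([-0.04184445,  0.04806792, -0.00113282]), 'opening': 0.08691059653895836}
scene {'K': array([[449.42609614,   0.        , 320.883697  ],
       [  0.        , 449.42609614, 200.33647972],
       [  0.        ,   0.        ,   1.        ]]), 'dist_coeffs': array([-0.12165451,  0.        ,  0.        ,  0.        ,  0.        ]), 'eye': array([ 0.86353157, -0.265415  ,  0.66632474]), 'attitude': array([0.29729511, 0.12265576, 0.3600931 , 0.87573063])}
top {'K': array([[386.98988653,   0.        , 322.01853451],
       [  0.        , 386.98988653, 204.37712561],
       [  0.        ,   0.        ,   1.        ]]), 'dist_coeffs': array([0.01117072, 0.        , 0.        , 0.        , 0.        ]), 'eye': array([0.51458834, 0.01715936, 0.75497882]), 'attitude': array([-0.04565868,  0.02049196,  0.71293581, -0.69944113])}
```

View pics/scene0.png

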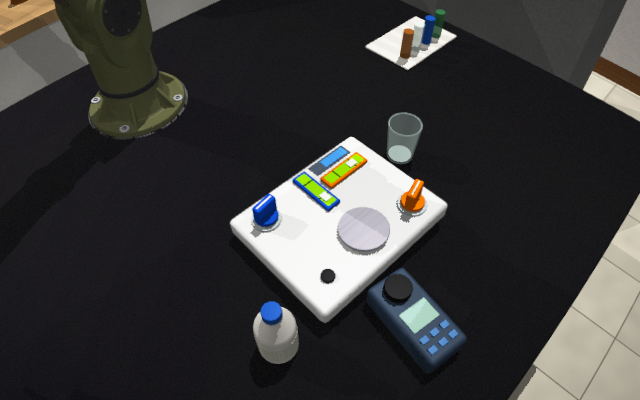

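View pics/top0.png

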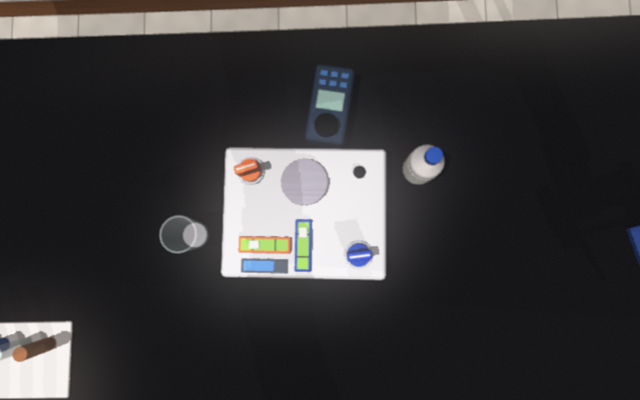

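The scene view shows the balance, with blue and orange bars upright. In the top view, the blue knob is at (359,255), the orange at (248,170), the blue bubble at about (303,232), towards +x, and the orange bubble at about (253,244), towards +y.

```bash
cat > h.py <<'E'
from workcell import *
import cv2,numpy as np
from scipy.spatial.transform import Rotation as R
def ray(n,uv,z):
    c=calibration(n); q=cv2.undistortPoints(np.array(uv,float).reshape(-1,1,2),c["K"],c["dist_coeffs"])[:,0]
    d=R.from_quat(c["attitude"]).apply(np.c_[q[:,0],-q[:,1],-np.ones(len(q))])
    return c["eye"]+d*((z-c["eye"][2])/d[:,2])[:,None]
def mask(p,lo,hi,box):
    h=cv2.inRange(cv2.cvtColor(p,cv2.COLOR_BGR2HSV),lo,hi); m=np.zeros_like(h); x0,y0,x1,y1=box
    m[y0:y1,x0:x1]=h[y0:y1,x0:x1]; return m
def big(m):
    c=max(cv2.findContours(m,cv2.RETR_EXTERNAL,cv2.CHAIN_APPROX_NONE)[0],key=cv2.contourArea); return c
def pts(m): 
    v,u=np.nonzero(m); return np.c_[u,v]
E
python3 - <<'E'
from h import *
p=cv2.imread("pics/top0.png")
a=cv2.resize(p[215:280,230:390],None,fx=5,fy=5,interpolation=cv2.INTER_NEAREST)
b=cv2.resize(p[150:195,230:270],None,fx=6,fy=6,interpolation=cv2.INTER_NEAREST)
s=cv2.imread("pics/scene0.png")
c=cv2.resize(s[185:235,245:290],None,fx=5,fy=5,interpolation=cv2.INTER_NEAREST)
d=cv2.resize(s[170:220,390:435],None,fx=5,fy=5,interpolation=cv2.INTER_NEAREST)
o=np.zeros((600,800,3),np.uint8); o[:325,:800]=a; o[328:598,:240]=b;o[328:578,250:475]=c;o[328:578,480:705]=d
cv2.imwrite("pics/crop.png",o)
# balance outline (white) min area rect
w=mask(p,(0,0,110),(180,60,255),(205,135,400,290))
w=cv2.morphologyEx(w,cv2.MORPH_CLOSE,np.ones((15,15)))
c=big(w); r=cv2.minAreaRect(c); print(r)
print(ray("top",cv2.boxPoints(r),.05))
for nm,lo,hi,box in (("bluevial",(105,120,60),(130,255,255),(290,215,316,275)),("orgvial",(5,150,100),(20,255,255),(234,234,294,256))):
    r=cv2.minAreaRect(big(cv2.morphologyEx(mask(p,lo,hi,box),cv2.MORPH_CLOSE,np.ones((3,3))))); P=ray("top",cv2.boxPoints(r),.059); print(nm,r,P.mean(0),P[:,:2].tolist())
E
```

```text
((303.0, 213.5), (131.0, 164.0), 90.0)
[[ 0.69097305  0.22910129  0.05      ]
 [ 0.68300681 -0.07629851  0.05      ]
 [ 0.44479062 -0.06853879  0.05      ]
 [ 0.44895336  0.2273433   0.05      ]]
bluevial ((302.5, 245.0), (50.0, 15.0), 90.0) [0.50804402 0.07768643 0.059     ] [[0.5528734940529961, 0.09068599035710594], [0.5523477455503699, 0.06356581653341027], [0.4632781973069027, 0.0648517391454021], [0.46367662649835495, 0.09164215668165905]]
orgvial ((288.0, 251.0), (0.0, 0.0), 0.0) [0.4975193  0.10386895 0.059     ] [[0.49751930307411374, 0.10386894976490968], [0.49751930307411374, 0.10386894976490968], [0.49751930307411374, 0.10386894976490968], [0.49751930307411374, 0.10386894976490968]]
```

View pics/crop.png

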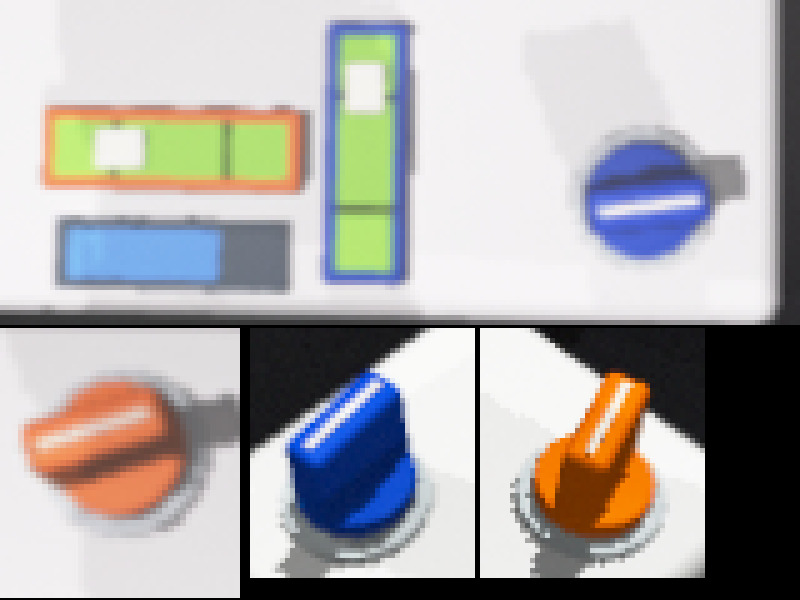

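The crops show clear white lines on both bars, the blue bubble at (303,232) just past the upper line and the orange bubble at (254,245) on the left line. I'll measure these.

```bash
cat > m.py <<'E'
from h import *
def knob(p,n,box,z=.095):
    x0,y0,x1,y1=box
    hsv=cv2.cvtColor(p,cv2.COLOR_BGR2HSV)
    # colored knob region hull restricts the white line
    sat=mask(p,(0,110,60),(180,255,255),box); hull=cv2.convexHull(big(sat)); hm=np.zeros(p.shape[:2],np.uint8); cv2.fillPoly(hm,[hull],255)
    hm=cv2.erode(hm,np.ones((3,3)))
    q=pts(((hsv[...,1]<120)&(hm>0)&(hsv[...,2]>140)).astype(np.uint8))
    P=ray(n,q,z)[:,:2]; c=P.mean(0); u=np.linalg.svd(P-c)[2][0]
    t=(P-c)@u; return c+u*(t.max()+t.min())/2,np.arctan2(u[1],u[0])%np.pi,np.ptp(t),len(q)
def vial(p,n,box,z=.059):
    g=mask(p,(28,80,80),(50,255,255),box); hull=cv2.convexHull(np.concatenate([c for c in cv2.findContours(g,0,2)[0] if cv2.contourArea(c)>2]))
    r=cv2.minAreaRect(hull); hm=np.zeros_like(g); cv2.fillPoly(hm,[hull],255)
    hsv=cv2.cvtColor(p,cv2.COLOR_BGR2HSV)
    w=((hsv[...,1]<70)&(hsv[...,2]>170)&(hm>0)).astype(np.uint8)
    P=ray(n,cv2.boxPoints(r),z)[:,:2]; B=ray(n,pts(w),z)[:,:2]
    e=P[1]-P[0],P[2]-P[1]; e=max(e,key=np.linalg.norm)
    return P.mean(0),B.mean(0),np.arctan2(e[1],e[0])%np.pi,np.linalg.norm(e),int(w.sum())
E
python3 - <<'E'
from m import *
np.set_printoptions(precision=4,suppress=True)
p=cv2.imread("pics/top0.png");s=cv2.imread("pics/scene0.png")
for n,im,bs in (("top",p,((343,240,378,270),(230,152,268,188),(293,215,314,275),(234,232,294,258))),("scene",s,((248,190,285,235),(396,175,430,218),(290,170,342,212),(318,148,370,190)))):
    print(n); print(*[knob(im,n,b) for b in bs[:2]],sep="\n"); print(*[vial(im,n,b) for b in bs[2:]],sep="\n")
E
```

```text
top
(array([ 0.4885, -0.0215]), np.float64(1.6727117325833778), np.float64(0.03592206052397813), 76)
(array([0.6461, 0.1739]), np.float64(1.8537527493264285), np.float64(0.03472686778864949), 59)
(array([0.5071, 0.0777]), array([0.5309, 0.0779]), np.float64(3.130131029722237), np.float64(0.08023986386769426), 91)
(array([0.5102, 0.1481]), array([0.5108, 0.1662]), np.float64(1.5269052740373645), np.float64(0.08206144167828355), 87)
scene
(array([ 0.4907, -0.0209]), np.float64(1.6792022516436191), np.float64(0.032754596310584604), 48)
(array([0.6489, 0.1746]), np.float64(2.313472237112768), np.float64(0.031666377417261166), 57)
(array([0.5039, 0.1043]), array([0.5173, 0.0924]), np.float64(3.0787277177405645), np.float64(0.08833273119825344), 213)
(array([0.5123, 0.136 ]), array([0.5124, 0.159 ]), np.float64(1.5456097795330535), np.float64(0.11146324635355187), 60)
```

Run:
```python
from m import *
np.set_printoptions(precision=3,suppress=True)
r=R.from_quat(get_obs()["tool_rot"]).as_matrix(); print(r, np.arctan2(r[1,2],r[0,2]))
P=ray("scene",[(412,195.4),(419,182.4)],.095); d=P[1]-P[0]; print(P.mean(0),np.arctan2(d[1],d[0])%np.pi)
p0=get_obs()["position"]; print(r.T@(np.array([.489,-.0215,.20])-p0)*1000)
```

```text
[[-0.001  0.964  0.266]
 [ 0.002  0.266 -0.964]
 [-1.    -0.    -0.002]] -1.3019510724771137
[0.648 0.172 0.095] 1.8461295500998325
[  22.37   465.791 -498.845]
```

step_arm:
  motion:
    - [[-0.105,0,0,0,60,-13,1],[-0.105,0,0,0,60,-13,1],[-0.105,0,0,0,60,-13,1],[-0.105,0,0,0,60,-13,1],[-0.105,0,0,0,60,-13,1]]
  grip_force: 30

```text
clock: 0.72
position: [0.4076, -0.4312, 0.222]
tool_rot: [0.267, 0.655, -0.267, 0.655]
wrist_force: [1.0, -0.9, 0.7]
opening: 0.0869
```

step_arm:
  motion:
    - [[-0.105,0,0,0,60,-13,1],[-0.105,0,0,0,60,-13,1],[-0.105,0,0,0,60,-13,1],[-0.105,0,0,0,60,-13,1],[-0.105,0,0,0,60,-13,1]]

```text
clock: 1.35
position: [0.5117, -0.146, 0.2222]
tool_rot: [0.088, 0.702, -0.087, 0.702]
wrist_force: [0.6, -0.2, 0.1]
opening: 0.0874
```

```bash
cat >> h.py <<'E'
def go(x,y,z,psi):
    o=get_obs(); r=R.from_quat(o["tool_rot"]).as_matrix(); a=np.arctan2(r[1,2],r[0,2])
    dp=(psi-a+np.pi)%(2*np.pi)-np.pi
    print("psi",a.round(3),"wx total",(-dp).round(3),"shift now-frame mm",(r.T@(np.array([x,y,z])-o["position"])*1000).round(1),"tilt",r[:,0].round(3),"q",o["joint_positions"].round(2))
E
python3 -c "
from h import *
go(.489,-.0215,.2,.105)"
```

```text
psi -0.248 wx total -0.353 shift now-frame mm [ 22.2 115.1 -52.5] tilt [-0.  0. -1.] q [ 0.75  0.1  -0.56  1.73  0.06  1.33 -0.06]
```

step_arm:
  motion:
    - [[0,0,0,0,57,-26,1],[0,0,0,0,58,-26,1],[-0.176,0,0,20,0,0,1],[-0.176,0,0,0,0,0,1],[0,0,0,0,0,0,1]]

```text
clock: 1.98
position: [0.4896, -0.0249, 0.2021]
tool_rot: [-0.035, 0.707, 0.035, 0.706]
wrist_force: [-0.1, -0.3, 0.2]
opening: 0.0871
```

Run:
```python
from m import *
np.set_printoptions(precision=4,suppress=True)
go(.489,-.0215,.2,.105)
s,d=camera("scene"); cv2.imwrite("pics/scene1.png",s)
```

```text
psi 0.098 wx total -0.007 shift now-frame mm [ 2.1  3.4 -0.3] tilt [-0.001 -0.    -1.   ] q [ 0.66  0.02 -0.66  1.84  0.01  1.28  0.09]
```

View pics/scene1.png

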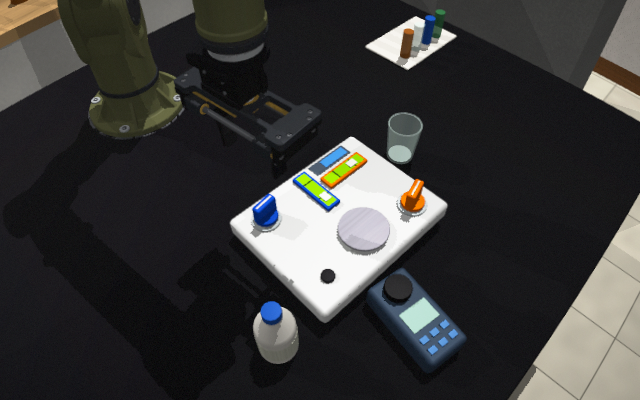

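Run:
```python
from m import *
c=calibration("scene"); 
def pr(P):
    q=R.from_quat(c["attitude"]).inv().apply(np.atleast_2d(P)-c["eye"])*[1,-1,-1]
    return cv2.projectPoints(q,np.zeros(3),np.zeros(3),c["K"],c["dist_coeffs"])[0][:,0]
o=get_obs();x,y,z=o["position"]
print(pr([[x,y,z],[x+.05,y,z],[x-.05,y,z],[x,y,z+.07],[.489,-.0215,.095]]).round())
p,d=camera("top"); cv2.imwrite("pics/top1.png",p)
```

```text
[[253. 157.]
 [276. 176.]
 [231. 139.]
 [247. 120.]
 [262. 201.]]
```

View pics/top1.png

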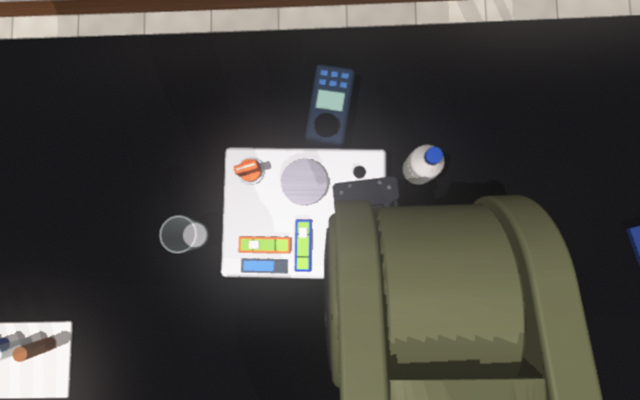

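The top view shows the arm over the blue knob, with only the gripper plate at (365,190) visible. In the scene view the fingers are above the blue knob. I'll descend now.

step_arm:
  motion:
    - [[0,0,0,40,3,0,1],[0,0,0,40,0,0,1],[0,0,0,30,0,0,1],[0,0,0,0,0,0,1]]

```text
clock: 2.58
position: [0.4878, -0.022, 0.0907]
tool_rot: [-0.034, 0.708, 0.035, 0.705]
wrist_force: [-0.2, -0.1, 0.4]
opening: 0.087
```

Run:
```python
from m import *
go(.489,-.0215,.07,.105)
s,d=camera("scene"); cv2.imwrite("pics/scene2.png",cv2.resize(s[90:270,180:380],None,fx=3,fy=3))
```

```text
psi 0.098 wx total -0.007 shift now-frame mm [20.7  0.4  1.3] tilt [-0.005  0.001 -1.   ] q [ 0.63  0.14 -0.67  1.98  0.1   1.06  0.01]
```

View pics/scene2.png

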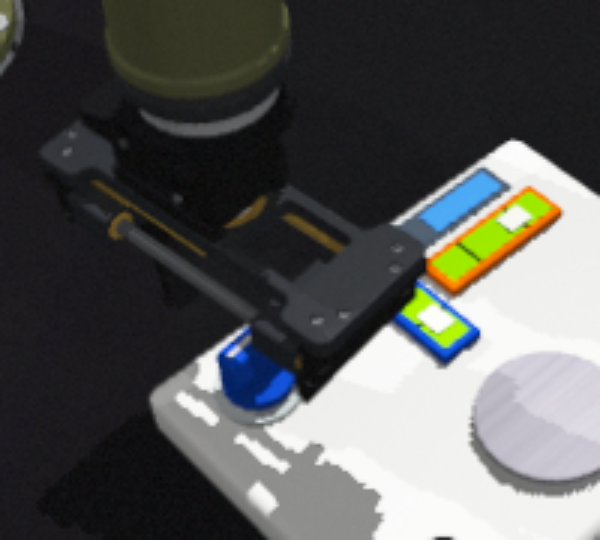

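The crop shows the bar at (250,360) between the fingers. I'll descend 20 mm and close.

step_arm:
  motion:
    - [[0,0,0,20,0,1,1],[0,0,0,0,0,0,0],[0,0,0,0,0,0,0],[0,0,0,0,0,0,0],[0,0,0,0,0,0,0]]
  grip_force: 30

```text
clock: 3.25
position: [0.4911, -0.022, 0.0732]
tool_rot: [-0.035, 0.706, 0.035, 0.707]
wrist_force: [-0.0, -0.3, 0.0]
opening: 0.0552
```

step_arm:
  motion:
    - [[0,0,0,0,0,0,0],[0,0,0,0,0,0,0]]

```text
clock: 3.5
position: [0.4906, -0.0219, 0.0726]
tool_rot: [-0.035, 0.706, 0.035, 0.706]
wrist_force: [-0.8, -0.2, 0.1]
opening: 0.0349
```

step_arm:
  motion:
    - [[0,0,0,0,0,0,0],[0,0,0,0,0,0,0],[0,0,0,0,0,0,0],[0,0,0,0,0,0,0],[0,0,0,0,0,0,0]]

```text
clock: 4.12
position: [0.4897, -0.0222, 0.0724]
tool_rot: [-0.036, 0.707, 0.035, 0.705]
wrist_force: [-5.1, -0.8, 4.6]
opening: 0.0157
```

step_arm:
  motion:
    - [[0.12,0,0,0,0,0,0],[0.12,0,0,0,0,0,0],[0.12,0,0,0,0,0,0],[0.12,0,0,0,0,0,0],[0.12,0,0,0,0,0,0]]

```text
clock: 4.75
position: [0.4897, -0.0222, 0.0728]
tool_rot: [0.176, 0.685, -0.177, 0.684]
wrist_force: [-6.6, -0.5, 6.9]
opening: 0.0158
```

Run:
```python
from m import *
go(.489,-.0215,.07,-1.085); o=get_obs();print(o["wrist_force"],o["ft_torque"])
s,d=camera("scene"); p,_=camera("top");cv2.imwrite("pics/scene3.png",s);cv2.imwrite("pics/top3.png",p)
try: print(vial(p,"top",(293,215,314,275)),vial(p,"top",(234,232,294,258)))
except Exception as e: print(e)
```

```text
psi -0.504 wx total 0.581 shift now-frame mm [ 2.8  0.2 -0.9] tilt [-0.002 -0.001 -1.   ] q [ 0.56  0.16 -0.61  1.99  0.11  1.02 -0.6 ]
[-6.62420245 -0.46803477  6.94252325] [-0.10574818  1.3144522   0.10458287]
(array([0.50800115, 0.07768148]), array([0.51888621, 0.07846241]), np.float64(3.1301292147930337), np.float64(0.08204337079216384), 97) (array([0.51047308, 0.14808966]), array([0.51097182, 0.166446  ]), np.float64(1.5261727457907746), np.float64(0.08203259546188893), 89)
```

The bubble moved 12 mm for 0.6 rad, as expected. I'll turn 0.55 rad more.

step_arm:
  motion:
    - [[0.11,0,0,0,0,0,0],[0.11,0,0,0,0,0,0],[0.11,0,0,0,0,0,0],[0.11,0,0,0,0,0,0],[0.11,0,0,0,0,0,0]]

```text
clock: 5.48
position: [0.49, -0.022, 0.0732]
tool_rot: [0.355, 0.612, -0.356, 0.611]
wrist_force: [-7.9, -0.3, 9.7]
opening: 0.0159
```

step_arm:
  motion:
    - [[0,0,0,0,0,0,0]]

```text
clock: 5.6
position: [0.49, -0.022, 0.0732]
tool_rot: [0.354, 0.612, -0.355, 0.611]
wrist_force: [-6.8, -0.8, 9.9]
opening: 0.0158
```

Run:
```python
from m import *
go(.489,-.0215,.07,-1.085)
p,_=camera("top");cv2.imwrite("pics/top4.png",p)
print(vial(p,"top",(293,215,314,275)),vial(p,"top",(234,232,294,258)))
```

```text
psi -1.051 wx total 0.034 shift now-frame mm [ 3.2 -0.6 -1. ] tilt [-0.002 -0.001 -1.   ] q [ 0.51  0.15 -0.56  1.99  0.1   1.02 -1.14]
(array([0.50976428, 0.07765936]), array([0.50848015, 0.07866559]), np.float64(3.127896763038039), np.float64(0.07845028453785524), 98) (array([0.51078285, 0.14807365]), array([0.51105343, 0.16645847]), np.float64(1.5529412393999071), np.float64(0.081537430424709), 91)
```

step_arm:
  motion:
    - [[0,0,0,0,0,0,1],[0,0,0,0,0,0,1],[0,0,0,0,0,0,1],[0,0,0,0,0,0,1],[0,0,0,0,0,0,1]]

```text
clock: 6.28
position: [0.4907, -0.0219, 0.0725]
tool_rot: [0.354, 0.612, -0.354, 0.612]
wrist_force: [0.2, 1.0, -0.1]
opening: 0.0577
```

step_arm:
  motion:
    - [[0,0,0,-20,0,0,1],[0,0,0,-40,0,0,1],[0,0,0,-50,0,0,1],[0,0,0,-10,0,0,1],[0,0,0,0,0,0,1]]

```text
clock: 6.9
position: [0.4909, -0.022, 0.1928]
tool_rot: [0.354, 0.611, -0.354, 0.612]
wrist_force: [0.4, 0.5, -0.2]
opening: 0.0867
```

Run:
```python
from m import *
go(.646,.173,.19,.28); print(get_obs()["opening"])
p,_=camera("top");cv2.imwrite("pics/top5.png",p)
print(vial(p,"top",(293,215,314,275)),vial(p,"top",(234,232,294,258)),knob(p,"top",(230,152,268,188)))
```

```text
psi -1.05 wx total -1.33 shift now-frame mm [  2.9 231.5 -92. ] tilt [ 0.001 -0.001 -1.   ] q [ 0.54  0.02 -0.56  1.86  0.01  1.26 -1.07]
0.08671122747763237
(array([0.50888249, 0.07767045]), array([0.50826781, 0.07843922]), np.float64(3.1301274221999664), np.float64(0.08027981913853216), 92) (array([0.51078285, 0.14807365]), array([0.51123474, 0.16661335]), np.float64(1.5529412393999071), np.float64(0.081537430424709), 90) (array([0.64742432, 0.1731529 ]), np.float64(1.837486416189803), np.float64(0.0359401632512669), 62)
```

step_arm:
  motion:
    - [[0,0,0,0,46,-18,1],[0,0,0,0,46,-18,1],[0,0,0,0,46,-18,1],[0,0,0,0,46,-18,1],[0,0,0,0,46,-19,1]]

```text
clock: 7.58
position: [0.6449, 0.1721, 0.1897]
tool_rot: [0.354, 0.613, -0.355, 0.611]
wrist_force: [0.4, -0.1, 0.9]
opening: 0.0871
```

step_arm:
  motion:
    - [[-0.165,0,0,0,0,0,1],[-0.165,0,0,0,0,0,1],[-0.165,0,0,0,0,0,1],[-0.165,0,0,0,0,0,1],[-0.165,0,0,0,0,0,1]]

```text
clock: 8.2
position: [0.6437, 0.1713, 0.1898]
tool_rot: [0.077, 0.704, -0.078, 0.702]
wrist_force: [-0.8, 0.3, -0.7]
opening: 0.087
```

step_arm:
  motion:
    - [[-0.165,0,0,0,0,0,1],[-0.165,0,0,0,0,0,1],[-0.165,0,0,0,0,0,1],[0,0,0,0,0,0,1]]

```text
clock: 8.7
position: [0.6439, 0.1713, 0.1902]
tool_rot: [-0.095, 0.702, 0.095, 0.699]
wrist_force: [0.1, -0.3, -0.3]
opening: 0.0871
```

Run:
```python
from m import *
go(.647,.173,.071,.275)
```

```text
psi 0.269 wx total -0.006 shift now-frame mm [119.2   0.7   3.8] tilt [-0.004 -0.    -1.   ] q [ 0.33  0.52 -0.89  1.42  0.4   1.39 -0.3 ]
```

step_arm:
  motion:
    - [[0,0,0,40,1,3,1],[0,0,0,40,0,0,1],[0,0,0,20,0,0,1],[0,0,0,0,0,0,1]]

```text
clock: 9.2
position: [0.6463, 0.1728, 0.0907]
tool_rot: [-0.095, 0.702, 0.095, 0.699]
wrist_force: [0.2, 0.3, 0.0]
opening: 0.0868
```

Run:
```python
from m import *
go(.647,.173,.071,.275)
s,d=camera("scene"); cv2.imwrite("pics/scene6.png",cv2.resize(s[80:260,300:500],None,fx=3,fy=3))
```

```text
psi 0.269 wx total -0.006 shift now-frame mm [19.7 -0.   0.7] tilt [-0.003 -0.001 -1.   ] q [ 0.31  0.6  -0.85  1.52  0.47  1.23 -0.34]
```

View pics/scene6.png

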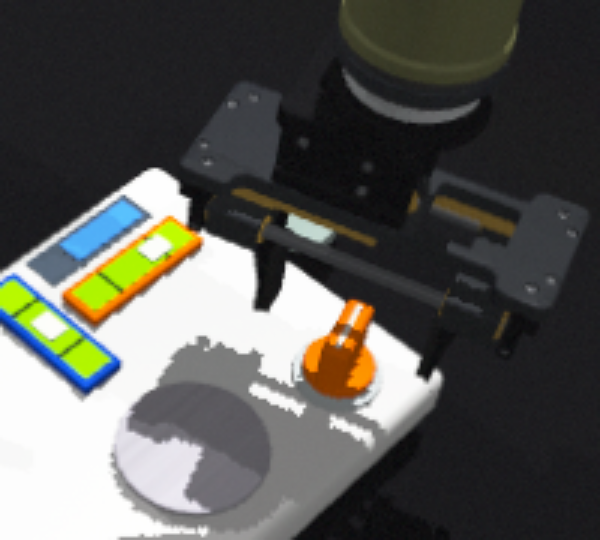

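The blue bubble is between its lines, at (48,327) in the crop. The orange bar, at (350,325), lies between the fingertips at (265,300) and (430,365). I'll descend and close.

step_arm:
  motion:
    - [[0,0,0,20,0,0,1],[0,0,0,0,0,0,0],[0,0,0,0,0,0,0],[0,0,0,0,0,0,0],[0,0,0,0,0,0,0]]

```text
clock: 9.88
position: [0.6478, 0.1733, 0.073]
tool_rot: [-0.095, 0.7, 0.095, 0.701]
wrist_force: [0.4, 0.4, 0.6]
opening: 0.0551
```

step_arm:
  motion:
    - [[0,0,0,0,0,0,0],[0,0,0,0,0,0,0],[0,0,0,0,0,0,0],[0,0,0,0,0,0,0],[0,0,0,0,0,0,0]]

```text
clock: 10.5
position: [0.6473, 0.1731, 0.0724]
tool_rot: [-0.095, 0.701, 0.095, 0.701]
wrist_force: [-1.5, -0.2, -0.4]
opening: 0.0159
```

step_arm:
  motion:
    - [[0,0,0,0,0,0,0],[0,0,0,0,0,0,0]]

```text
clock: 10.75
position: [0.6474, 0.1731, 0.0724]
tool_rot: [-0.095, 0.701, 0.095, 0.701]
wrist_force: [-0.2, -0.4, -0.0]
opening: 0.0159
```

step_arm:
  motion:
    - [[-0.12,0,0,0,0,0,0],[-0.12,0,0,0,0,0,0],[-0.12,0,0,0,0,0,0],[-0.12,0,0,0,0,0,0],[-0.12,0,0,0,0,0,0]]

```text
clock: 11.38
position: [0.6469, 0.1733, 0.0719]
tool_rot: [-0.299, 0.641, 0.299, 0.64]
wrist_force: [-1.2, 0.1, -2.3]
opening: 0.0158
```

step_arm:
  motion:
    - [[0,0,0,0,0,0,0]]

```text
clock: 11.5
position: [0.6471, 0.1731, 0.0718]
tool_rot: [-0.297, 0.642, 0.298, 0.641]
wrist_force: [-1.0, -0.6, -3.4]
opening: 0.0155
```

Run:
```python
from m import *
go(.647,.173,.071,1.2)
p,_=camera("top");cv2.imwrite("pics/top7.png",p)
for b in ((293,215,314,275),(234,232,294,258)):
    try: print(vial(p,"top",b))
    except Exception as e: print(e)
```

```text
psi 0.869 wx total -0.331 shift now-frame mm [ 0.8  0.  -0.1] tilt [-0.001 -0.    -1.   ] q [ 0.37  0.67 -0.95  1.54  0.57  1.23  0.2 ]
need at least one array to concatenate
need at least one array to concatenate
```

step_arm:
  motion:
    - [[-0.11,0,0,0,0,0,0],[-0.11,0,0,0,0,0,0],[-0.1,0,0,0,0,0,0],[0,0,0,0,0,0,0]]

```text
clock: 12.05
position: [0.647, 0.173, 0.0717]
tool_rot: [-0.395, 0.587, 0.396, 0.586]
wrist_force: [-1.1, 0.8, -4.7]
opening: 0.0158
```

Run:
```python
from m import *
go(.647,.173,.071,1.2)
s,d=camera("scene"); cv2.imwrite("pics/scene8.png",cv2.resize(s[120:240,280:440],None,fx=4,fy=4))
```

```text
psi 1.188 wx total -0.012 shift now-frame mm [ 0.7 -0.  -0. ] tilt [-0.001 -0.    -1.   ] q [ 0.4   0.7  -1.01  1.54  0.61  1.25  0.49]
```

View pics/scene8.png

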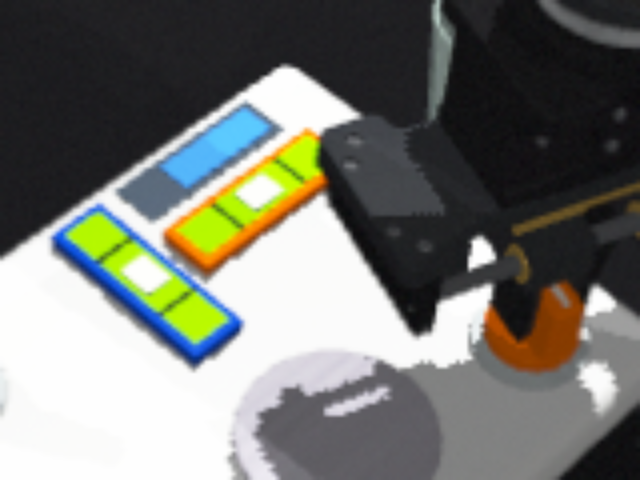

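Both bubbles are centred: blue at (147,273) and orange at (260,192), each between its two lines. I'll release, lift and back off so both views are clear.

step_arm:
  motion:
    - [[0,0,0,0,0,0,1],[0,0,0,0,0,0,1],[0,0,0,0,0,0,1],[0,0,0,0,0,0,1],[0,0,0,0,0,0,1]]

```text
clock: 12.72
position: [0.6476, 0.1732, 0.0726]
tool_rot: [-0.396, 0.586, 0.396, 0.586]
wrist_force: [0.2, 0.4, -0.1]
opening: 0.0582
```

step_arm:
  motion:
    - [[0,0,0,-20,0,0,1],[0,0,0,-40,0,0,1],[0,0,0,-50,0,0,1],[0,0,0,-20,0,0,1],[0,0,0,0,0,0,1]]

```text
clock: 13.35
position: [0.6482, 0.1739, 0.2047]
tool_rot: [-0.397, 0.584, 0.396, 0.587]
wrist_force: [-0.3, 0.4, -1.1]
opening: 0.0865
```

Run:
```python
from m import *
go(.62,-.13,.2,.4)
```

```text
psi 1.19 wx total 0.79 shift now-frame mm [   4.4  -86.7 -292.6] tilt [ 0.003  0.001 -1.   ] q [ 0.43  0.6  -1.08  1.39  0.53  1.45  0.55]
```

step_arm:
  motion:
    - [[0,0,0,0,-17,-58,1],[0,0,0,0,-17,-58,1],[0,0,0,0,-17,-58,1],[0,0,0,0,-17,-58,1],[0,0,0,0,-17,-58,1]]

```text
clock: 13.98
position: [0.6171, -0.1299, 0.2005]
tool_rot: [-0.396, 0.586, 0.397, 0.585]
wrist_force: [1.7, -0.2, -0.2]
opening: 0.0874
```

step_arm:
  motion:
    - [[0,0,0,0,0,0,1],[0,0,0,0,0,0,1]]

```text
clock: 14.22
position: [0.6177, -0.1273, 0.2009]
tool_rot: [-0.395, 0.586, 0.397, 0.585]
wrist_force: [0.3, 1.4, 0.3]
opening: 0.0869
```

Run:
```python
from m import *
o=get_obs(); print(o["position"],o["qd"].round(3),o["wrist_force"])
p,_=camera("top"); s,_=camera("scene")
for b in ((293,215,314,275),(234,232,294,258)):
    try: print(vial(p,"top",b))
    except Exception as e: print(e)
c=np.zeros((560,800,3),np.uint8); c[:260,:400]=cv2.resize(p[210:275,225:325],(400,260)); c[:500,400:]=cv2.resize(s,None,fx=1,fy=1)[130:330,240:400].repeat(2,0).repeat(2,1)[:500,:400] if 0 else cv2.resize(s[130:330,240:400],(400,500))
cv2.imwrite("pics/final.png",c)
```

```text
[ 0.61773888 -0.12731817  0.20094229] [-0.032 -0.009 -0.032 -0.001 -0.003  0.002  0.002] [0.31463098 1.44846986 0.31840907]
(array([0.50887359, 0.07803545]), array([0.50825044, 0.07912338]), np.float64(3.1006271727502774), np.float64(0.08076615915850702), 102)
(array([0.51078285, 0.14807365]), array([0.51068162, 0.14854775]), np.float64(1.5529412393999071), np.float64(0.081537430424709), 91)
```

View pics/final.png

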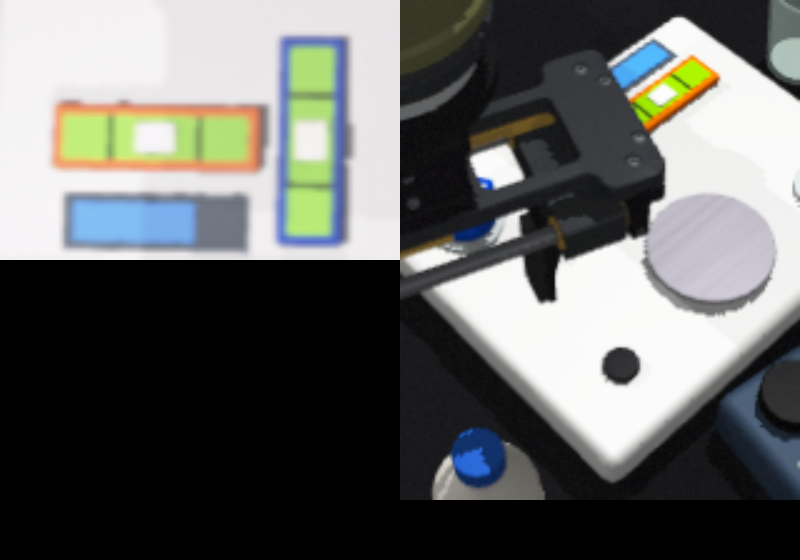

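In the top crop both bubbles sit midway between their lines (orange at (155,137), blue at (311,140)). The gripper is at a height of 0.2 m and touches nothing.

```bash
python3 -c "
from workcell import *
print(hand_in())"
```

```text
the job is handed in; nothing more can be done
None
```

I turned the blue screw about 1.15 rad clockwise and the orange screw about 0.92 rad counter-clockwise. I then let go, lifted clear and handed the job in at about 14.3 s on the robot's clock.

**Last top-camera check, with both screws released:** both bubbles were well inside the 10 mm limit. The blue one was about 0.6 mm from its vial's centre and the orange one about 0.5 mm.

**Forces:** the readings I saw stayed under about 13 N at the wrist while gripping, and about 1.5 N in the final pose, clear of the balance.

**Checks that failed or disagreed:**
- The first automatic readings from the scene camera disagreed with the top camera on the orange bar's angle and both vial centres. I re-read the angle by hand and it agreed, and I used the top camera for the vials.
- The arm hid both vials from the top camera while the orange screw was being turned. I checked that step by eye in the scene camera, then measured it after letting go.

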